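# Start up the soldering place

### The job

Bring the soldering place on in its proper order, by pressing only: first press down the raised half of the power strip's rocker so that it tips fully over, then push the square key of the fume extractor's control pad fully in (it stays in), and last press the soldering station's push button fully down and let it come back up. Do not press the pad's round keys, and leave the loose things on the bench where they are: nothing is to be picked up or pushed about.

Things in the scene. Friction and masses are not known exactly. Their poses are not given: they have to be found in the camera images.
- rocker (a joint): the power strip's rocker switch, rad: 0 = off as found (the half towards the outlets lies level, the other half stands raised), 0.32 = fully tipped over to on. Stays where it is left; about 2.5 N on the outer part of the raised half tips it, against friction.
- rocker_raised_end (a point): point on the top of the rocker's raised half, 20 mm from the pivot and about 5 mm in from its outer edge; at the start about 52 mm above the table, sinking 6 mm as the rocker tips over. The black rocker is a shallow V, 50 mm long and 34 mm wide. The axes of this point turn with the rocker; take the strip's heading from strip.
- strip: grey power strip, fixed, 240 x 62 x 40 mm high, with three white round outlets and a rocker near one end. Origin on the table under the rocker's pivot; x points along the strip from rocker to outlets, and the raised half of the rocker lies on the -x side.
- square_key (a joint): travel of the fume extractor's square key, m: 0 = up, 0.007 = fully in. It latches: held by about 3 N of friction it has no spring and stays where it is pushed.
- square_key_top (a point): centre of the top face of the square black key (28 x 28 mm), 43 mm above the table when up; it sinks with the key. It is the only square one of the three keys on the pad, at its end towards the pad's +y.
- pad: white low control pad of the fume extractor, fixed, 90 x 156 x 34 mm high, with three black keys in a row along its y: the square key at y = +48 mm, round ones at y = 0 and -48 mm (all at x = -5 mm). Origin on the table under its middle.
- round_key_mid (a joint): travel of the round key in the middle of the pad, m: 0 = up, 0.006 = down, sprung. Not to be pressed.
- round_key_mid_top (a point): centre of the top of the middle round key (22 mm across), 43 mm above the table.
- round_key_end (a joint): travel of the round key at the pad's end, m: 0 = up, 0.006 = down, sprung. Not to be pressed.
- round_key_end_top (a point): centre of the top of the round key at the pad's end (22 mm across), 43 mm above the table.
- push_button (a joint): travel of the soldering station's push button, m: 0 = up, 0.006 = fully down. Sprung: 1.7 N to start, 5 N fully down; comes back up by itself.
- push_button_top (a point): centre of the top of the steel push button (24 mm across, in a flat black ring), 79 mm above the table when up; it sinks with the button.
- station: dark grey soldering station, fixed, 145 mm deep, 110 mm wide, 70 mm high. Origin on the table under the push button; x runs to its rear. The button stands alone in the front part of the top; behind it are a black dial (30 mm across, 18 mm high, at x = 62, y = -24 mm, does not turn) and a flat display.
- solder_reel: bystander: loose upright reel of solder, 54 mm across, 56 mm high, beside the strip. Origin on its underside. To be left where it is.
- capacitor: bystander: loose upright black capacitor, 25 mm across, 42 mm high, beside the strip's rocker. Origin on its underside. To be left where it is.
- flux_jar: bystander: loose jar, 40 mm across, 42 mm high, beside the station. Origin on its underside. To be left where it is.
- screwdriver: bystander: loose screwdriver, 150 mm long, lying in front of the station. Origin on its underside. To be left where it is.
- tip_tin: bystander: loose open steel tin, 60 mm across, 32 mm high, behind the pad. Origin on its underside. To be left where it is.
- wire_spool: bystander: loose small spool of wire, 40 mm across, 24 mm high, behind the pad. Origin on its underside. To be left where it is.
- cutters: bystander: loose side cutters, about 130 mm long, 12 mm high, lying in front of the pad. Origin on its underside. To be left where it is.

How it is judged (in metres and radians):
On the way, in this order (a step that is already met when the one before it is completed fails the run):
1. the rocker is tipped over to on (value of joint rocker above 0.26 rad), for 0.1 s.
2. then the square key is pushed in (value of joint square_key above 0.0055 m), for 0.1 s.
3. then the station's button is pressed down (value of joint push_button above 0.0045 m), for 0.05 s.
At the end, for the whole second after the job is handed in: the rocker stands tipped over (above 0.26 of 0.32 rad), the square key is in (above 5.5 of 7 mm) and the station's button, after its press (beyond 4.5 of 6 mm), is up again (within 1 mm) (value of joint rocker above 0.26 rad and value of joint square_key above 0.0055 m and value of joint push_button below 0.001 m); the robot touches nothing.
It fails at once if the square key is pressed (over 3 mm) before the rocker is on (value of joint square_key above 0.003 m and value of joint rocker below 0.24 rad).
It fails at once if the station's button is pressed (over 3 mm) before the square key is in (value of joint push_button above 0.003 m and value of joint square_key below 0.005 m).
It fails at once if a round key of the pad is pressed (over 3 mm) (value of joint any of round_key_mid, round_key_end above 0.003 m).
It fails at once if a loose thing is lifted, carried or pushed more than 25 mm (distance of any of solder_reel, capacitor, flux_jar, screwdriver, tip_tin, wire_spool, cutters from where it was at the start of the episode above 0.025 m).
It fails at once if an upright loose thing is knocked over (angle between any of solder_reel, capacitor, flux_jar, tip_tin, wire_spool's own z axis and vertical above 0.5 rad).
It also fails if it takes over 51 s, if anything falls off the work surface, if the arm or the gripper's body presses on something with over 40 N, if the wrist force passes 120 N, or if a joint passes its speed limit or range.

### The arm

A 6-joint arm with a two-finger parallel gripper is mounted at the origin on the work surface. World frame = base frame: x ahead of the robot, y to its left, z up, the work surface at z = 0. Lengths are in m, angles in degrees, forces in N, time in s.
With the tool pointing down it reaches from about 0.375 to 0.9 m from the base axis. Payload 3.1 kg.
Tool frame: the origin (TCP) lies midway between the tips of the shut fingers; the grasp point (between the pads) lies 19 mm behind it; z points along the fingers, y is the line along which they close (so a half turn about z gives the same grasp; the last joint's range is limited). The gripper opens to 87 mm and grips with 3 to 60 N. Pads are 19 mm wide; open, the fingers measure 117 mm over their backs; the gripper's body (75 mm by 190 mm) begins 51 mm behind the grasp point.
Start: joints at [64.486, 30.224, 82.088, -0, 67.689, -10.227], TCP at [0.165, 0.603, 0.223] pointing down, gripper open.
Joint ranges: [-176.69, 176.69], [-43.24, 126.21], [12.49, 139.97], [-82, 262], [0, 151.66], [-163.58, 163.58]. Speed limits (degrees/s): [159.86, 159.86, 180, 180, 180, 180].

### API

Orientations are given as a 3x3 rotation matrix whose columns are the frame's x, y, z axes.
In Python, from rig import read_state, capture, camera_info, hand_in gives the robot as it stands.
- The arm moves only by the tool drive_tool, never from a script. Its argument "motion" is a list of rows, each a list of 2 entries, a list of its own where there are three numbers: the shift along the tool's x, y, z in mm, then the turn, a rotation vector about the tool's x, y, z in rad. A call has 1 to 5 rows; each row shifts and turns the commanded pose from where the row before left it, along the tool's axes as they then stand; what a row does not reach is not made up. A row lasts 1/10 s, in which the tool goes at most 50 mm and 8.59 degrees, less where a joint would pass 70% of its speed; a pose out of reach is approached as far as the arm can. A call is refused whole if a number of a shift passes 50 or a number of a turn 0.15, either way. A call with a gripper value outside its range is refused whole. "gripper" is the opening, from 0 (shut) to 1 (fully open), set as the call begins (left out, the last holds). The fingers move at their own pace and stop on an object; the grip force is fixed at half the most. Time passes only in rows, so rows that do not move let the fingers close. It gives the time, the measured TCP pose, the force, the opening and the grip force at its end, in the units of the state.
- read_state(): the state, without advancing time (a new reading comes with each control period).
- capture(name): name is "scene" or "top" or "wrist"; returns the picture (480x640x3 uint8, red, green, blue); there is no depth.
- camera_info(name): a dict with "fovy" (degrees; the focal length in pixels is half the picture's height over the tangent of half this angle, whatever the lens; pixels are square), "cx", "cy" (the principal point, pixels), "xyz" and "orientation" of the camera in the world; the wrist camera has in their place "T_tool_cam" (4x4, takes a point from camera to tool coordinates, whose origin is the TCP and whose axes are the flange's). Camera axes: x right, y down, z forward; pixel columns grow to the right and rows downward; lengths in m; the calibration is good to about 2 mm. A picture is of the moment at which its call begins: read the wrist's pose just before it. camera_info takes no time and is no camera call.
- hand_in(): hands the job in; it is judged then, once.
The state is a dict: "time_s": time; "joint_positions": joint angles; "qvel": joint speeds; "tau": joint torques, N m; "position": TCP position; "tcp_rot": TCP orientation; "force": force on the tool from outside, world axes, zero at the start; "moment": the same for the moment, N m; "opening": opening from 0.0 (shut) to 1.0 (fully open); "grasp_force": force on a finger pad.
Only numpy, scipy, OpenCV 4.12 (cv2) and the standard library are available. Lean on these libraries where they do the work, as an engineer would, in place of code of your own. Each camera call takes 0.05 s, during which the arm holds its last target. There are 200 camera calls.

## Working session

There is one attempt and no reset: what is moved stays moved. The work goes in short steps, Python scripts to look and compute and a tool call to move; the robot and the scene stay as the last step left them, time stands still between calls to the robot, and variables do not carry over. Pictures are saved under pics/ and viewed, at most 10 in all, crops included, and the job is handed in when it is done.

Besides the shell and the picture viewer there is one more tool, called after "Request:" by a JSON object that holds its "fn" and its "kwargs", one argument or row to a line. drive_tool: Moves the arm, as the interface text tells. Its arguments: {"type":"object","properties":{"motion":{"type":"array","items":{"type":"array"}},"gripper":{"type":"number"}},"required":["motion"]}

```bash
mkdir -p pics
cat > h.py <<'E'
import numpy as np, cv2
from rig import *
def ray(cam,u,v,z):
    i=camera_info(cam); f=240/np.tan(np.radians(i["fovy"])/2)
    if "xyz" in i: p=np.array(i["xyz"]);R=np.array(i["orientation"])
    else:
        s=read_state();T=np.eye(4);T[:3,:3]=s["tcp_rot"];T[:3,3]=s["position"];T=T@np.array(i["T_tool_cam"]);p=T[:3,3];R=T[:3,:3]
    d=R@np.array([(u-i["cx"])/f,(v-i["cy"])/f,1]); return p+d*(z-p[2])/d[2]
E
python3 - <<'E'
from h import *
for n in("scene","top"):
    im=capture(n); cv2.imwrite(f"pics/{n}.png",im[:,:,::-1]); print(camera_info(n))
print(camera_info("wrist")); s=read_state();print(s)
E
```

```text
{'fovy': 50.34920395034284, 'cx': 317.65847354438927, 'cy': 240.11497203563397, 'xyz': array([ 1.01597431, -0.50037622,  0.73495896]), 'orientation': array([[ 0.70139416,  0.48668264, -0.52075545],
       [ 0.71263444, -0.46438206,  0.52583406],
       [ 0.01408481, -0.73992521, -0.67254168]])}
{'fovy': 52.34500417137423, 'cx': 321.87564680831366, 'cy': 243.56666013247718, 'xyz': array([ 0.44714037, -0.01461159,  1.17521312]), 'orientation': array([[-0.02645561, -0.99587225,  0.08682486],
       [-0.99925739,  0.02877926,  0.02562063],
       [-0.02801363, -0.08608257, -0.99589408]])}
{'fovy': 62.309350475239974, 'cx': 321.26751490613805, 'cy': 243.35830401682324, 'T_tool_cam': array([[-1.37030489e-04, -9.68200725e-01, -2.50174614e-01,
         6.90297528e-02],
       [ 9.99999267e-01, -4.33575304e-04,  1.13024072e-03,
         8.94838637e-04],
       [-1.20276942e-03, -2.50174276e-01,  9.68200075e-01,
        -1.61816767e-01],
       [ 0.00000000e+00,  0.00000000e+00,  0.00000000e+00,
         1.00000000e+00]])}
{'time_s': 0.1, 'joint_positions': array([ 6.44861214e+01,  3.02744899e+01,  8.21471702e+01, -2.55000315e-03,
        6.76887108e+01, -1.02267495e+01]), 'qvel': array([-0.06714165, -0.04182725, -0.10146812,  0.07168616,  0.07444165,
        0.0776977 ]), 'tau': array([ 8.71186830e-05, -4.40988028e+01, -1.77151161e+01,  6.35224278e-02,
        5.33306727e-02, -3.37655672e-05]), 'position': array([0.16448318, 0.60230431, 0.22167077]), 'tcp_rot': array([[-9.64621016e-01,  2.63639276e-01, -7.92570547e-04],
       [ 2.63640295e-01,  9.64619464e-01, -1.75621468e-03],
       [ 3.01521809e-04, -1.90303512e-03, -9.99998144e-01]]), 'force': array([ 0.63886203,  0.01451796, -0.20771614]), 'moment': array([ 0.01565725, -0.02095801, -0.00218381]), 'grasp_force': 0.0, 'opening': 1.0011093697293811}
```

View pics/top.png

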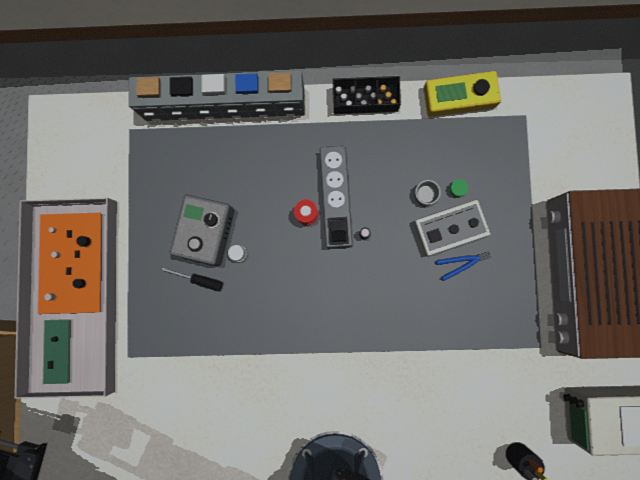

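View pics/scene.png

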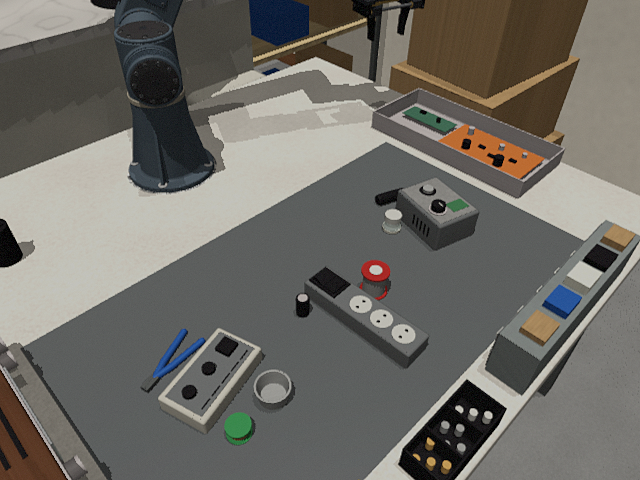

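The top view shows the rocker at about (339,230), the square key at (436,236), the push button at (195,243), the dial at (211,219) and the capacitor at (365,233). The scene view agrees, with the rocker at (329,281), the square key at (227,346) and the button at (428,188).

Run:
```python
from h import *
def blobs(cam,roi,thr,z,amin):
    im=cv2.imread(f"pics/{cam}.png"); x0,y0,x1,y1=roi
    m=(im[y0:y1,x0:x1].max(2)<thr).astype('uint8')
    n,l,st,c=cv2.connectedComponentsWithStats(m)
    for k in range(1,n):
        if st[k,4]>=amin: u,v=c[k]+[x0,y0]; print(cam,round(u,1),round(v,1),st[k],ray(cam,u,v,z).round(4))
for t in(45,):
    print("pad");blobs("top",(422,210,485,248),t,.043,20); blobs("scene",(178,332,245,405),t+0,.043,20)
    print("rock");blobs("top",(325,212,352,248),t,.046,20); blobs("scene",(305,262,352,296),t,.046,20)
    print("stn");blobs("top",(180,205,230,255),t,.072,20)
a=cv2.imread("pics/top.png")[190:260,160:500]
b=cv2.imread("pics/scene.png")
A=cv2.resize(cv2.imread("pics/top.png")[190:260,180:240],None,fx=5,fy=5,interpolation=2)
B=cv2.resize(cv2.imread("pics/top.png")[190:260,310:370],None,fx=5,fy=5,interpolation=2)
C=cv2.resize(b[250:310,290:360],(350,250)); D=cv2.resize(b[165:225,395:465],(350,250))
o=np.zeros((600,700,3),'uint8');o[:350,:300]=A;o[:350,350:650]=B;o[350:,:350]=C;o[350:,350:]=D
cv2.imwrite("pics/crop.png",o)
```

```text
pad
scene 226.2 346.3 [ 37   5  23  20 276] [ 0.5609 -0.2487  0.043 ]
scene 208.3 368.1 [ 24  30  14  13 148] [ 0.5747 -0.294   0.043 ]
scene 188.9 391.7 [  4  53  16  15 167] [ 0.5888 -0.3395  0.043 ]
rock
top 337.8 235.6 [  5  15  18  17 208] [ 0.5632 -0.023   0.046 ]
top 340.2 246.7 [ 3 34 23  2 29] [ 0.5371 -0.0278  0.046 ]
scene 329.2 281.9 [  4   5  42  29 631] [ 0.5787 -0.0265  0.046 ]
stn
top 210.6 219.9 [25  9 12 12 98] [0.6052 0.2674 0.072 ]
top 224.7 236.6 [ 38   8  12  42 144] [0.5658 0.2352 0.072 ]
top 197.2 244.7 [ 9 32 13 14 44] [0.549  0.2985 0.072 ]
```

View pics/crop.png

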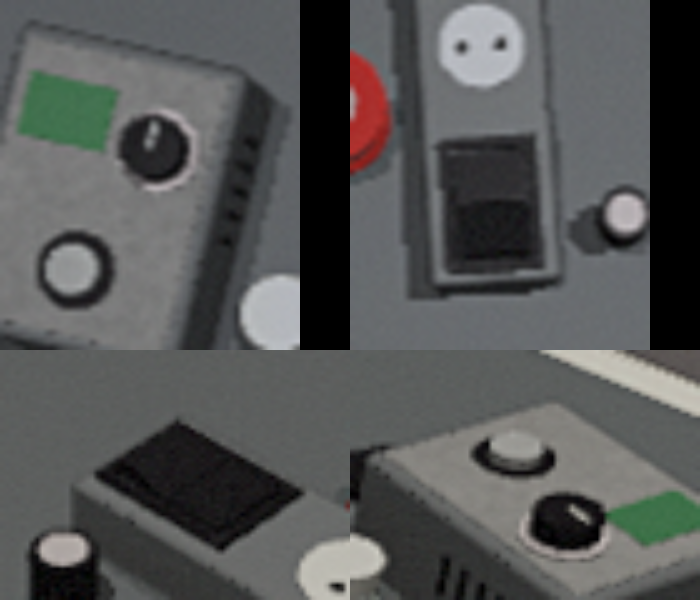

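The crop shows the button in the top view at about (194.4,244). The rocker pivot line is at about (338.4,230), with its darker raised half below it.

Run:
```python
from h import *
def wh(cam,roi,z):
    im=cv2.imread(f"pics/{cam}.png"); x0,y0,x1,y1=roi
    m=(im[y0:y1,x0:x1].min(2)>150).astype('uint8'); n,l,st,c=cv2.connectedComponentsWithStats(m)
    for k in range(1,n):
        if st[k,4]>30: u,v=c[k]+[x0,y0]; print(cam,round(u,1),round(v,1),st[k,4],ray(cam,u,v,z).round(4))
wh("top",(322,150,350,210),.04); wh("scene",(340,285,420,345),.04)
wh("top",(183,232,206,256),.079); wh("scene",(418,180,438,196),.079)
print(ray("top",338.4,230,.042),ray("top",436,236,.043),ray("top",454,229.5,.043),ray("top",474,223,.043))
```

```text
top 333.1 159.5 203 [ 0.7452 -0.0173  0.04  ]
top 334.5 179.0 200 [ 0.698  -0.0191  0.04  ]
top 335.8 198.6 206 [ 0.6511 -0.021   0.04  ]
scene 360.3 303.8 282 [ 0.6506 -0.0205  0.04  ]
scene 381.1 318.2 300 [ 0.6977 -0.0187  0.04  ]
scene 403.1 333.3 326 [ 0.7445 -0.0169  0.04  ]
[ 0.57658766 -0.02485815  0.042     ] [ 0.5557952  -0.25024991  0.043     ] [ 0.56969773 -0.29237069  0.043     ] [ 0.58346522 -0.3390933   0.043     ]
```

Request:
{"fn": "drive_tool", "kwargs": {
  "motion": [
    [[0,0,0],[0,0,-0.1]],
    [[0,0,0],[0,0,-0.1]],
    [[0,0,0],[0,0,-0.105]],
    [[-20,-30,0],[0,0,0]],
    [[-25,-43,0],[0,0,0]]
  ],
  "gripper": 0
}}

```text
time_s: 0.6
position: [0.2122, 0.5324, 0.222]
tcp_rot: [[-0.999, -0.042, 0.0], [-0.042, 0.999, 0.001], [-0.0, 0.001, -1.0]]
force: [1.5, 0.2, 0.9]
opening: 0.632
grasp_force: 0.0
```

Request:
{"fn": "drive_tool", "kwargs": {
  "motion": [
    [[-24,-42,0],[0,0,0]],
    [[-24,-42,0],[0,0,0]],
    [[-24,-42,0],[0,0,0]],
    [[-24,-42,0],[0,0,0]],
    [[-24,-42,0],[0,0,0]]
  ]
}}

```text
time_s: 1.1
position: [0.3409, 0.3246, 0.2224]
tcp_rot: [[-0.999, -0.039, -0.0], [-0.039, 0.999, -0.0], [0.0, -0.0, -1.0]]
force: [0.9, -0.4, 0.1]
opening: 0.17
grasp_force: 0.0
```

Request:
{"fn": "drive_tool", "kwargs": {
  "motion": [
    [[-24,-42,0],[0,0,0]],
    [[-24,-42,0],[0,0,0]],
    [[-24,-42,0],[0,0,0]],
    [[-24,-42,0],[0,0,0]],
    [[-24,-42,0],[0,0,0]]
  ]
}}

```text
time_s: 1.6
position: [0.4689, 0.1192, 0.2224]
tcp_rot: [[-0.999, -0.038, -0.0], [-0.038, 0.999, 0.0], [0.0, 0.0, -1.0]]
force: [0.9, -0.4, 0.1]
opening: 0.005
grasp_force: 0.0
```

Request:
{"fn": "drive_tool", "kwargs": {
  "motion": [
    [[-24,-42,0],[0,0,0]],
    [[-24,-42,0],[0,0,0]],
    [[-15,-30,0],[0,0,0]],
    [[0,0,0],[0,0,0]],
    [[0,0,0],[0,0,0]]
  ]
}}

```text
time_s: 2.1
position: [0.5352, 0.0091, 0.2219]
tcp_rot: [[-0.999, -0.036, -0.002], [-0.036, 0.999, 0.001], [0.002, 0.001, -1.0]]
force: [-1.0, 0.0, 0.4]
opening: 0.004
grasp_force: 0.0
```

```bash
cat > w.py <<'E'
from h import *
import sys
s=read_state();print(s["position"].round(4),s["time_s"])
cv2.imwrite(f"pics/{sys.argv[1]}.png",capture("wrist")[:,:,::-1])
E
python3 w.py w1
```

```text
[0.5352 0.0091 0.2219] 2.1
```

View pics/w1.png

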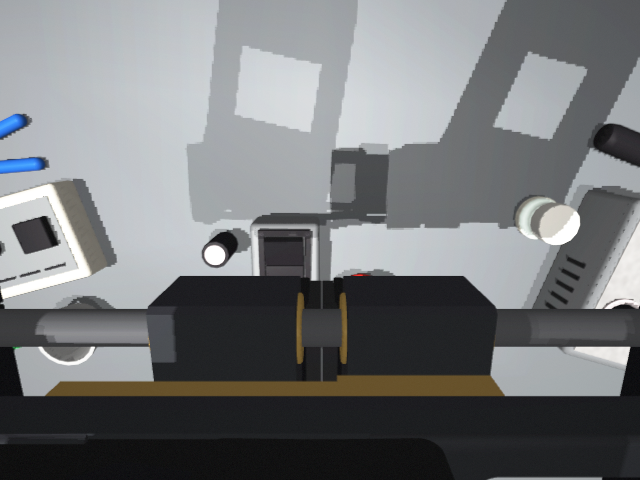

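The wrist view shows the rocker's outer edge at about v=237, between u=262 and 306. The strip's end is at v=217, the capacitor at (218,252) and the square key at (36,235).

Run:
```python
from h import *
for u,v,z in((262,237,.053),(306,237,.053),(284,265,.046),(285,217,.04),(252,222,.04),(319,222,.04),(36,235,.043)): print(ray("wrist",u,v,z).round(4))
```

```text
[ 0.5473 -0.0387  0.053 ]
[ 0.5459 -0.001   0.053 ]
[ 0.574 -0.02   0.046]
[ 0.5317 -0.0203  0.04  ]
[ 0.5372 -0.0493  0.04  ]
[0.535  0.0097 0.04  ]
[ 0.5554 -0.2389  0.043 ]
```

Request:
{"fn": "drive_tool", "kwargs": {
  "motion": [
    [[-18,-32,0],[0,0,0]],
    [[0,0,45],[0,0,0]],
    [[0,0,45],[0,0,0]],
    [[0,0,45],[0,0,0]],
    [[0,0,20],[0,0,0]]
  ]
}}

```text
time_s: 2.65
position: [0.5512, -0.0192, 0.0641]
tcp_rot: [[-0.999, -0.04, -0.007], [-0.04, 0.999, 0.002], [0.007, 0.002, -1.0]]
force: [-0.3, 0.2, 0.8]
opening: 0.002
grasp_force: 0.0
```

Request:
{"fn": "drive_tool", "kwargs": {
  "motion": [
    [[0,0,3],[0,0,0]],
    [[0,0,3],[0,0,0]],
    [[0,0,0],[0,0,0]]
  ]
}}

```text
time_s: 2.95
position: [0.5555, -0.0211, 0.0627]
tcp_rot: [[-0.999, -0.039, 0.002], [-0.039, 0.999, -0.0], [-0.002, -0.0, -1.0]]
force: [-0.2, -0.4, -0.5]
opening: 0.007
grasp_force: 0.0
```

Request:
{"fn": "drive_tool", "kwargs": {
  "motion": [
    [[0,0,3],[0,0,0]],
    [[0,0,3],[0,0,0]],
    [[0,0,3],[0,0,0]],
    [[0,0,3],[0,0,0]],
    [[0,0,0],[0,0,0]]
  ]
}}

```text
time_s: 3.45
position: [0.5542, -0.0217, 0.0493]
tcp_rot: [[-0.999, -0.038, -0.001], [-0.038, 0.999, 0.0], [0.001, 0.0, -1.0]]
force: [-0.7, -0.9, 1.3]
opening: 0.004
grasp_force: 0.6
```

Request:
{"fn": "drive_tool", "kwargs": {
  "motion": [
    [[0,0,2],[0,0,0]],
    [[0,0,2],[0,0,0]],
    [[0,0,0],[0,0,0]],
    [[0,0,0],[0,0,0]]
  ]
}}

```text
time_s: 3.85
position: [0.5545, -0.0217, 0.0461]
tcp_rot: [[-0.999, -0.038, -0.001], [-0.038, 0.999, -0.0], [0.001, 0.0, -1.0]]
force: [-2.6, -0.1, 6.8]
opening: 0.0
grasp_force: 4.0
```

Request:
{"fn": "drive_tool", "kwargs": {
  "motion": [
    [[0,0,2],[0,0,0]],
    [[0,0,1],[0,0,0]],
    [[0,0,0],[0,0,0]],
    [[0,0,0],[0,0,0]]
  ]
}}

```text
time_s: 4.25
position: [0.5545, -0.0217, 0.0458]
tcp_rot: [[-0.999, -0.039, 0.0], [-0.039, 0.999, -0.0], [-0.0, -0.0, -1.0]]
force: [-7.4, 0.5, 25.9]
opening: 0.007
grasp_force: 13.3
```

Request:
{"fn": "drive_tool", "kwargs": {
  "motion": [
    [[0,0,-20],[0,0,0]],
    [[0,0,-40],[0,0,0]],
    [[0,0,-40],[0,0,0]],
    [[0,0,-40],[0,0,0]],
    [[0,-45,0],[0,0,0]]
  ]
}}

```text
time_s: 4.75
position: [0.5604, -0.0638, 0.1881]
tcp_rot: [[-0.999, -0.044, 0.012], [-0.044, 0.999, -0.001], [-0.012, -0.002, -1.0]]
force: [1.1, -0.5, 0.7]
opening: 0.007
grasp_force: 0.0
```

Request:
{"fn": "drive_tool", "kwargs": {
  "motion": [
    [[0,-45,0],[0,0,0]],
    [[0,-45,0],[0,0,-0.13]],
    [[0,-40,0],[0,0,-0.13]],
    [[0,0,0],[0,0,0]],
    [[0,0,0],[0,0,0]]
  ]
}}

```text
time_s: 5.25
position: [0.5668, -0.1969, 0.182]
tcp_rot: [[-0.957, -0.291, 0.0], [-0.291, 0.957, 0.001], [-0.0, 0.0, -1.0]]
force: [-1.0, 0.3, -0.5]
opening: 0.004
grasp_force: 0.0
```

```bash
python3 w.py w2
python3 - <<'E'
from h import *
cv2.imwrite("pics/s2.png",cv2.resize(capture("scene")[255:315,285:365,::-1],(640,480),interpolation=2))
E
```

```text
[ 0.5668 -0.1969  0.182 ] 5.25
```

View pics/w2.png

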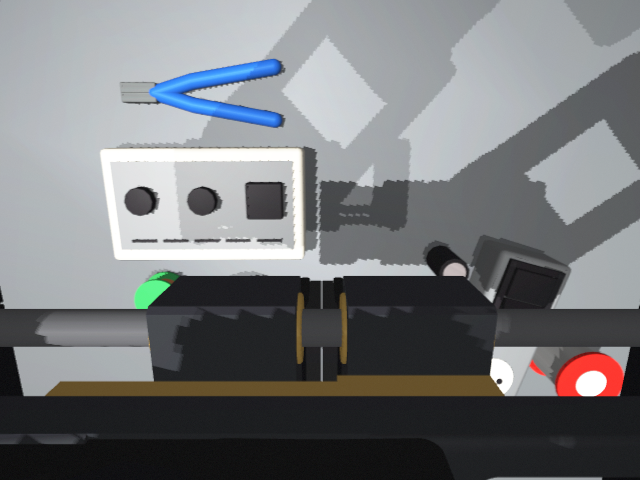

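View pics/s2.png

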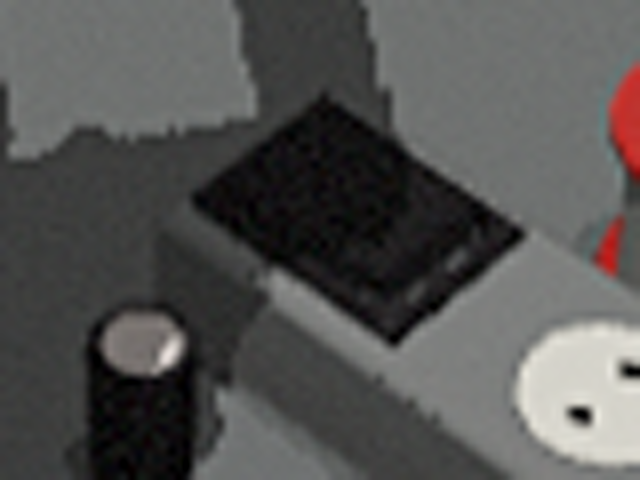

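The wrist view shows the pad square to the tool, with the square key at (265,200) and the round keys at (203,201) and (141,201). In the scene crop the rocker's raised half now lies flat and the side towards the outlets stands up, so it is on.

Run:
```python
from h import *
s=read_state();R=np.array(s["tcp_rot"])
for u,v in((265,200),(203,201),(141,201)):
    p=ray("wrist",u,v,.043); print(p.round(4),(R.T@(p-s["position"])*1000).round(1))
p=np.array([.5595,-.2487,.043]);print((R.T@(p-s["position"])*1000).round(1))
```

```text
[ 0.5549 -0.2414  0.043 ] [ 24.6 -41.3 139. ]
[ 0.5694 -0.2863  0.043 ] [ 23.8 -88.5 139. ]
[ 0.5833 -0.3314  0.043 ] [  23.8 -135.7  138.9]
[ 22.3 -49.6 139. ]
```

Request:
{"fn": "drive_tool", "kwargs": {
  "motion": [
    [[0,-25,30],[0,0,0]],
    [[0,-20,30],[0,0,0]],
    [[0,0,0],[0,0,0]],
    [[0,0,0],[0,0,0]]
  ]
}}

```text
time_s: 5.75
position: [0.5794, -0.2372, 0.122]
tcp_rot: [[-0.956, -0.294, -0.002], [-0.294, 0.956, 0.002], [0.001, 0.002, -1.0]]
force: [-1.0, 0.7, -0.4]
opening: 0.008
grasp_force: 0.0
```

```bash
python3 w.py w3
python3 - <<'E'
from h import *
im=cv2.imread("pics/w3.png")[:275]
m=(im.max(2)<75).astype('uint8');n,l,st,c=cv2.connectedComponentsWithStats(m)
s=read_state();R=np.array(s["tcp_rot"])
for k in range(1,n):
    if 300<st[k,4]<8000: p=ray("wrist",*c[k],.043);print(c[k].round(1),st[k],p.round(4),(R.T@(p-s["position"])*1000).round(1))
E
```

```text
[ 0.5794 -0.2372  0.122 ] 5.75
[317.3 214.4] [ 294  192   47   46 2109] [ 0.5572 -0.2454  0.043 ] [24.2 -0.9 80.1]
[165.3 216.7] [146 197  38  35 749] [ 0.5862 -0.3348  0.043 ] [ 22.8 -94.9  80. ]
[243.6 216.7] [224 197  36  35 693] [ 0.5719 -0.2885  0.043 ] [ 22.8 -46.5  80.1]
[592.  267.8] [558 255  82  20 868] [ 0.5385 -0.0672  0.043 ] [-10.5 174.9  80.2]
```

View pics/w3.png

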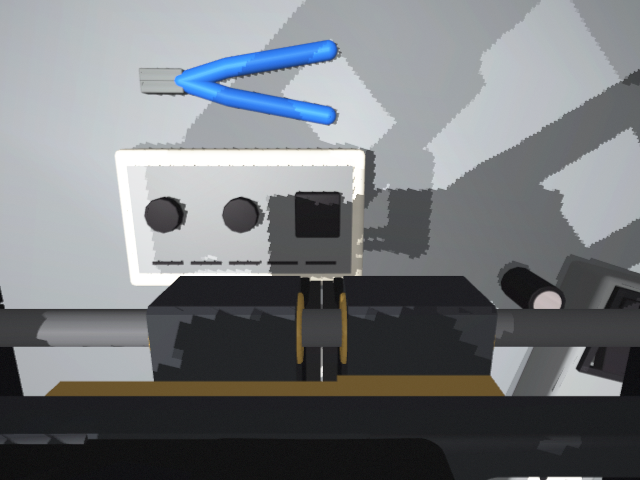

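The square key is now centred at (317,214) with the pad still aligned, so the offset is about x +23 and y −2 mm.

Request:
{"fn": "drive_tool", "kwargs": {
  "motion": [
    [[23,-2,0],[0,0,0]],
    [[0,0,35],[0,0,0]],
    [[0,0,33],[0,0,0]],
    [[0,0,4],[0,0,0]],
    [[0,0,0],[0,0,0]]
  ]
}}

```text
time_s: 6.3
position: [0.5588, -0.2467, 0.0513]
tcp_rot: [[-0.956, -0.295, -0.0], [-0.295, 0.956, 0.0], [0.0, 0.0, -1.0]]
force: [0.2, -0.2, 0.5]
opening: 0.004
grasp_force: 0.0
```

Request:
{"fn": "drive_tool", "kwargs": {
  "motion": [
    [[0,0,3],[0,0,0]],
    [[0,0,3],[0,0,0]],
    [[0,0,3],[0,0,0]],
    [[0,0,3],[0,0,0]],
    [[0,0,0],[0,0,0]]
  ]
}}

```text
time_s: 6.8
position: [0.5594, -0.2481, 0.039]
tcp_rot: [[-0.956, -0.294, 0.002], [-0.294, 0.956, -0.001], [-0.002, -0.001, -1.0]]
force: [0.9, -0.7, 2.1]
opening: 0.006
grasp_force: 0.9
```

Request:
{"fn": "drive_tool", "kwargs": {
  "motion": [
    [[0,0,2],[0,0,0]],
    [[0,0,2],[0,0,0]],
    [[0,0,1],[0,0,0]],
    [[0,0,0],[0,0,0]],
    [[0,0,0],[0,0,0]]
  ]
}}

```text
time_s: 7.3
position: [0.5595, -0.2482, 0.0363]
tcp_rot: [[-0.956, -0.294, 0.002], [-0.294, 0.956, -0.001], [-0.002, -0.002, -1.0]]
force: [-0.4, 1.6, 17.6]
opening: 0.005
grasp_force: 8.5
```

Request:
{"fn": "drive_tool", "kwargs": {
  "motion": [
    [[0,0,-30],[0,0,0]],
    [[0,0,-45],[0,0,0]],
    [[0,0,-45],[0,0,0]],
    [[0,0,-40],[0,0,0.13]],
    [[0,0,0],[0,0,0.13]]
  ]
}}

```text
time_s: 7.8
position: [0.5613, -0.2498, 0.1995]
tcp_rot: [[-0.999, -0.033, 0.009], [-0.033, 0.999, -0.007], [-0.009, -0.007, -1.0]]
force: [0.0, 0.1, 0.6]
opening: 0.004
grasp_force: 0.0
```

Request:
{"fn": "drive_tool", "kwargs": {
  "motion": [
    [[0,45,0],[0,0,0]],
    [[0,45,0],[0,0,0]],
    [[0,45,0],[0,0,0]],
    [[0,45,0],[0,0,0]],
    [[0,45,0],[0,0,0]]
  ]
}}

```text
time_s: 8.3
position: [0.5487, -0.0213, 0.1929]
tcp_rot: [[-0.999, -0.038, -0.002], [-0.038, 0.999, 0.0], [0.002, 0.0, -1.0]]
force: [0.8, -0.0, -0.0]
opening: 0.001
grasp_force: 0.0
```

Request:
{"fn": "drive_tool", "kwargs": {
  "motion": [
    [[0,45,0],[0,0,0]],
    [[0,45,0],[0,0,0]],
    [[-5,45,0],[0,0,0]],
    [[-10,45,0],[0,0,0.1]],
    [[-10,45,0],[0,0,0]]
  ]
}}

```text
time_s: 8.8
position: [0.5693, 0.2034, 0.1928]
tcp_rot: [[-0.998, 0.063, -0.003], [0.063, 0.998, -0.001], [0.003, -0.001, -1.0]]
force: [1.8, -0.8, -0.1]
opening: 0.006
grasp_force: 0.0
```

Request:
{"fn": "drive_tool", "kwargs": {
  "motion": [
    [[0,45,0],[0,0,0.08]],
    [[0,45,0],[0,0,0]],
    [[0,0,0],[0,0,0]],
    [[0,0,0],[0,0,0]]
  ]
}}

```text
time_s: 9.2
position: [0.5789, 0.2918, 0.1924]
tcp_rot: [[-0.99, 0.139, -0.002], [0.139, 0.99, -0.002], [0.002, -0.002, -1.0]]
force: [-0.1, -1.0, -0.8]
opening: -0.001
grasp_force: 0.0
```

```bash
python3 w.py w4; python3 -c "
from h import *
print(ray('top',194.4,244,.079),ray('scene',428,186.5,.079))"
```

```text
[0.5789 0.2918 0.1924] 9.2
[0.55008828 0.30304903 0.079     ] [0.5501242  0.30719814 0.079     ]
```

View pics/w4.png

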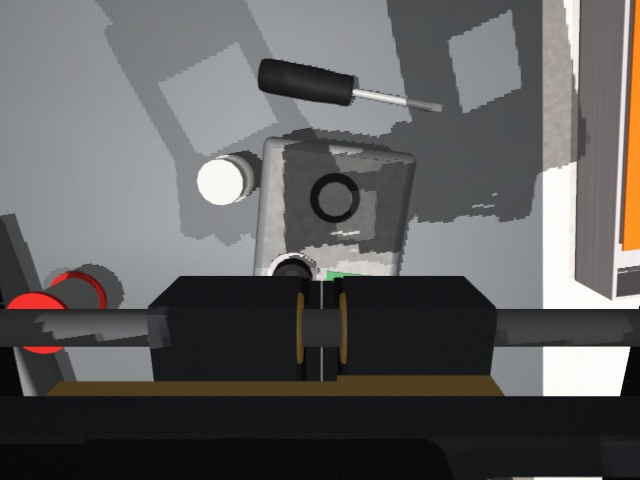

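The button's cap is at about (336,199) in the wrist view, inside its black ring. The dial is at (292,270), under the fingers.

```bash
python3 -c "
from h import *
s=read_state();R=np.array(s['tcp_rot'])
for p in (ray('wrist',336,199,.079),ray('wrist',335,197.5,.071),np.array([.550,.304,.079])): print(p.round(4),(R.T@(p-s['position'])*1000).round(1))"
```

```text
[0.551  0.3062 0.079 ] [ 29.6  11.6 113.6]
[0.551  0.3057 0.071 ] [ 29.5  11.2 121.6]
[0.55  0.304 0.079] [ 30.3   9.3 113.6]
```

Request:
{"fn": "drive_tool", "kwargs": {
  "motion": [
    [[29,11,0],[0,0,0]],
    [[0,0,45],[0,0,0]],
    [[0,0,45],[0,0,0]],
    [[0,0,10],[0,0,0]],
    [[0,0,0],[0,0,0]]
  ]
}}

```text
time_s: 9.75
position: [0.5516, 0.3043, 0.0918]
tcp_rot: [[-0.99, 0.143, -0.005], [0.143, 0.99, -0.002], [0.005, -0.003, -1.0]]
force: [-0.3, 0.0, 0.5]
opening: 0.004
grasp_force: 0.0
```

Request:
{"fn": "drive_tool", "kwargs": {
  "motion": [
    [[0,0,4],[0,0,0]],
    [[0,0,4],[0,0,0]],
    [[0,0,4],[0,0,0]],
    [[0,0,3],[0,0,0]],
    [[0,0,0],[0,0,0]]
  ]
}}

```text
time_s: 10.25
position: [0.5533, 0.3065, 0.079]
tcp_rot: [[-0.99, 0.141, 0.001], [0.141, 0.99, 0.0], [-0.001, 0.0, -1.0]]
force: [0.3, 0.0, 1.5]
opening: 0.004
grasp_force: 0.9
```

Request:
{"fn": "drive_tool", "kwargs": {
  "motion": [
    [[0,0,3],[0,0,0]],
    [[0,0,3],[0,0,0]],
    [[0,0,2],[0,0,0]],
    [[0,0,0],[0,0,0]],
    [[0,0,0],[0,0,0]]
  ]
}}

```text
time_s: 10.75
position: [0.5534, 0.3065, 0.0733]
tcp_rot: [[-0.99, 0.141, 0.002], [0.141, 0.99, 0.0], [-0.002, 0.001, -1.0]]
force: [-2.7, -2.1, 15.1]
opening: 0.003
grasp_force: 7.8
```

Request:
{"fn": "drive_tool", "kwargs": {
  "motion": [
    [[0,0,-20],[0,0,0]],
    [[0,0,-40],[0,0,0]],
    [[0,0,-40],[0,0,0]],
    [[0,0,0],[0,0,0]],
    [[0,0,0],[0,0,0]]
  ]
}}

```text
time_s: 11.25
position: [0.553, 0.3065, 0.1713]
tcp_rot: [[-0.99, 0.141, 0.002], [0.141, 0.99, 0.001], [-0.001, 0.001, -1.0]]
force: [-0.4, 0.4, -0.1]
opening: 0.004
grasp_force: 0.0
```

Run:
```python
from h import *
im=capture("scene")[:,:,::-1]
o=np.hstack([cv2.resize(im[320:420,150:310],(400,250)),cv2.resize(im[255:315,290:386],(400,250))])
o=np.vstack([o,cv2.resize(cv2.imread("pics/scene.png")[320:420,150:310],(400,250)).repeat(1,0) if 0 else np.hstack([cv2.resize(cv2.imread("pics/scene.png")[320:420,150:310],(400,250)),cv2.resize(im[160:225,380:484],(400,250))])])
cv2.imwrite("pics/end.png",o)
```

```text
(no output)
```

View pics/end.png

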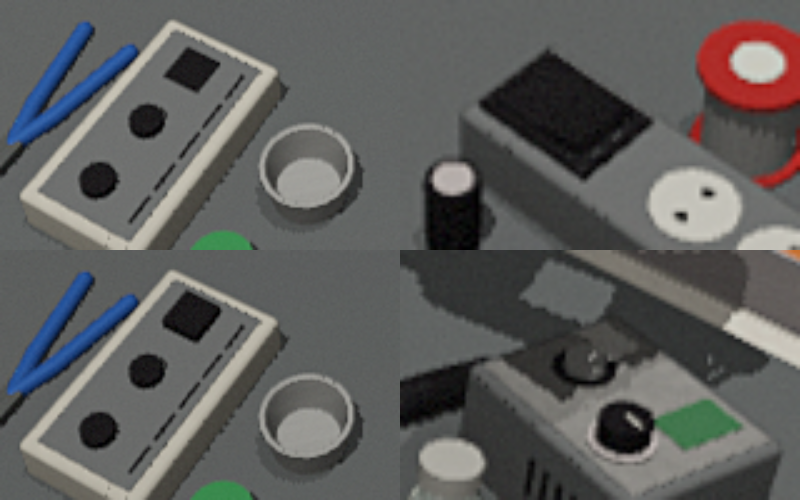

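The square key now sits flush (top left) where it stood proud before (bottom left). The rocker is tipped over, the button is up again and the loose things have not moved.

```bash
python3 -c "
from rig import hand_in
print(hand_in())"
```

```text
the job is handed in; nothing more can be done
None
```

I pressed the rocker, then the square key, then the push button, each to its stop, and handed the job in at about 11 s; the final picture shows the rocker on, the key in, the button back up and the loose things visible in it unmoved, but hand-in returned no verdict.

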